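# Switch off the hotplate and hand over the pan, handle first

### The arm

A 6-joint arm with a two-finger parallel gripper is mounted at the origin on a cart in front of the work surface, level with it; the furniture and walls round the work are solid. World frame = base frame: x ahead of the robot, y to its left, z up, the work surface at z = 0. Lengths are in m, angles in degrees, forces in N, time in s.
With the tool pointing down it reaches from about 0.3 to 0.75 m from the base axis. Payload 8.5 kg.
Tool frame: the origin (TCP) lies midway between the tips of the shut fingers; the grasp point (between the pads) lies 19 mm behind it; z points along the fingers, y is the direction in which the jaws open and shut (so a half turn about z gives the same grasp; the last joint's range is limited). The gripper opens to 85 mm and grips with 20 to 120 N. Pads are 22 mm wide; open, the fingers measure 114 mm over their backs; the gripper's body (76 mm by 85 mm) begins 54 mm behind the grasp point. The pads swing forward as they close: fully open they stand 13 mm farther back than shut.
Start: joints at [-82.695, 21.807, 74.336, -0, 83.858, -12.336], TCP at [0.185, -0.518, 0.231] pointing down, gripper open.
Joint ranges: [-178.18, 178.18], [-50.72, 133.34], [12.68, 142.11], [-81.47, 261.47], [9.98, 163.14], [-165.26, 165.26]. Speed limits (degrees/s): [136.94, 136.94, 180, 180, 180, 180].

### API

Orientations are given as a 3x3 rotation matrix whose columns are the frame's x, y, z axes.
In Python, from rig import env, viewer, ticket gives the robot as it stands. The module is installed in compiled form; this text tells all that it offers.
- The arm moves only by the shell command python3 -m pendant 'ROWS' [FORCE]. ROWS is JSON, a list of rows, each a list of 3 entries, a list of its own where there are three numbers: the shift along the world's x, y, z in mm, then the turn about the world's z in rad, then the opening, from -1 (shut) to 1 (fully open). A call has 1 to 12 rows; each row shifts and turns the pose as measured when the row begins; what a row does not reach is not made up. A row lasts 1/8 s, in which the tool goes at most 62.5 mm and 10.7 degrees, less where a joint would pass 70% of its speed; a pose out of reach is approached as far as the arm can. A call with a gripper value outside its range is refused whole. The fingers move at their own pace and stop on an object; FORCE is the grip in N (left out, the last holds). Time passes only in rows, so rows that do not move let the fingers close. It gives the time, the measured TCP pose, the force and the opening at its end, in the units of the state.
- env.observe(): the state, without advancing time (a new reading comes with each control period).
- viewer.get_image(name): name is "side" or "top"; returns (picture, depth): 480x640x3 uint8, red, green, blue; 480x640 float32, m along the optical axis (not along the pixel's ray), 0 where there is no reading.
- viewer.camera_params(name): a dict with "fx", "fy", "cx", "cy" (pixels), "rvec" (rotation vector, rad) and "tvec" (3), from world to camera coordinates, as OpenCV has them. Camera axes: x right, y down, z forward; pixel columns grow to the right and rows downward; lengths in m; the calibration is good to about 2 mm. A picture is of the moment at which its call begins. camera_params takes no time and is no camera call.
- ticket.close_job(): hands the job in, once; it reports no verdict.
The state is a dict: "time_s": time; "q": joint angles; "qvel": joint speeds; "joint_efforts": joint torques, N m; "position": TCP position; "tool_rot": TCP orientation; "ft_force": force on the tool from outside, world axes, zero at the start; "wrist_torque": the same for the moment, N m; "grip_width": finger opening in m.
Only numpy, scipy, OpenCV 4.12 (cv2) and the standard library are available. Lean on these libraries where they do the work, as an engineer would, in place of code of your own. Each camera call takes 0.05 s, during which the arm holds its last target. There are 200 camera calls.

### The job

Turn the hotplate's selector knob back to off first; then, with the tomato still lying in its middle, lift the little pan off the plate by its short helper grip, leaving the long handle free. Turn the pan level through about a quarter turn, so that the long handle, which now points to the back, points straight to your right across to the sink where I stand, and keep the tomato in the middle of the pan all the way. Finish still holding the pan there, level and still, about 10 cm above the hotplate's height, so that I can take it by the long handle; nothing is put down, and the other things on the worktop stay where they are.

Things in the scene. Friction and masses are not known exactly. Their poses are not given: they have to be found in the camera images.
- hob: white enamelled hotplate, fixed; case 250 x 240 x 52 mm (x, y, z), shifted and slightly turned from run to run. Origin at the centre of its underside on the worktop, +x to the back, +y to the left. Round dark plate, 154 mm across, top 66 mm above the worktop; selector knob on the panel front left. Room: wall cabinet overhead beyond x = 0.62 m, from z = 0.49 m; tall pantry left of y = 0.35 m
- plate_center (a point): centre of the dark plate's top face, 30 mm behind the case centre; axes as the hob's
- selector (a joint): angle (rad) of the round black ribbed knob, 42 mm across, 24 mm tall, vertical axis. Four detents: 0 off (white pointer to the back, at the bar mark), 0.52 low, 1.05 medium, 1.57 high (pointer to the right; dots that grow with the heat). Grows clockwise from above: turn anticlockwise for off. Clicks at about 0.05 N m, snaps to the nearest position when let go; stops 0.06 beyond off and high
- selector_top (a point): centre of the knob's flat top, on its axis, 76.5 mm above the worktop (the panel round it is at 52 mm); its x axis is the way the white pointer points. Fingers ahead of and behind the knob (closing along the hob's x) keep clear of the pan's helper grip
- pan: small round-bottomed steel pan, about 0.26 kg, loose on the plate; 169 mm across the rim, 39 mm high, flat foot 80 mm across; inside a spherical dish of 110 mm radius, its floor 4 mm above the foot. Origin at the centre of its underside, +x towards the long handle, -x towards the short helper grip, z up. Centre of mass some 10 mm from the middle towards the long handle
- pan_helper: the short black helper grip, part of the pan: a stub with flat upright cheeks, 22 mm wide (pan's y), 20 mm tall, 44 mm long (92 to 136 mm from the pan's middle). Origin at its centre, 114 mm from the pan's middle on its -x side, 40 mm above the pan's underside; axes as the pan's. Take it from above, fingers left and right of it, firmly (60 N or more): the pan sags in a weak grip
- pan_handle: the long black round handle, part of the pan; origin at its root on the rim, 78 mm from the pan's middle and 36 mm up; 127 mm long, 20 mm thick, rising slightly to its end; axes as the pan's
- handle_end (a point): free end of the long handle, 205 mm from the pan's middle on its +x side, 51 mm above the pan's underside
- pan_middle (a point): where the tomato's centre is when it lies in the middle of the pan: on the pan's axis, 26 mm above its underside
- tomato: cocktail tomato, a loose ball 44 mm across, 45 g, free to roll in the pan; origin at its centre
- sink_middle (a point): middle of the sink, at worktop height, to the robot's right; its axes are the world's (y to the left), it does not move
- lemon: bystander: lemon, 83 x 58 x 58 mm, behind the hotplate; origin at its underside
- garlic: bystander: garlic bulb, 53 mm, behind the hotplate; origin at its underside
- tin: bystander: small food tin, 76 mm across, 58 mm high, behind the hotplate at the left; origin at its underside
- salt_shaker: bystander: salt shaker, 44 mm across, 90 mm high, at the front right before the sink; origin at its underside

How it is judged:
By the outcome, as a careful person would: the job done as asked, in the order asked, and still so for the second after the job is handed in, while the arm keeps its last pose, push and grip.
It also fails if it takes over 61 s, if anything falls off the work surface, if the arm or the gripper's body presses on something with over 40 N, if the wrist force passes 120 N, or if a joint passes its speed limit or range.

## Working session

There is one attempt and no reset: what is moved stays moved. The work goes in short steps, Python scripts to look and compute and a shell command to move; the robot and the scene stay as the last step left them, time stands still between calls to the robot, and variables do not carry over. Pictures are saved under pics/ and viewed, about 8 in all and at most 12, crops included, and the job is handed in when it is done.

```bash
mkdir -p pics
cat > h.py <<'E'
import numpy as np, cv2
from rig import env, viewer, ticket
def cam(n):
    p=viewer.camera_params(n); R=cv2.Rodrigues(np.array(p["rvec"],float))[0]; t=np.array(p["tvec"],float).ravel()
    return p,R,t
def ray(n,u,v,z):
    p,R,t=cam(n); d=R.T@np.array([(u-p["cx"])/p["fx"],(v-p["cy"])/p["fy"],1]); c=-R.T@t
    return c+d*(z-c[2])/d[2]
def proj(n,P):
    p,R,t=cam(n); q=R@np.array(P)+t; return p["fx"]*q[0]/q[2]+p["cx"],p["fy"]*q[1]/q[2]+p["cy"]
def cloud(n,dep):
    p,R,t=cam(n); v,u=np.mgrid[:480,:640]; q=np.stack([(u-p["cx"])/p["fx"]*dep,(v-p["cy"])/p["fy"]*dep,dep],-1)
    return (q-t)@R
def shot(n,f):
    i,d=viewer.get_image(n); cv2.imwrite(f"pics/{f}.png",i[:,:,::-1]); np.save(f"pics/{f}.npy",d); return i,d
E
python3 - <<'E'
from h import *
for n in("top","side"):
    shot(n,n+"0"); p,R,t=cam(n); print(n,-R.T@t,R[2],p["fx"])
s=env.observe(); print(s["time_s"],s["position"],s["tool_rot"],s["grip_width"])
E
```

```text
top [ 0.48551161 -0.06978176  1.23153738] [ 0.09923817  0.00878705 -0.99502491] 516.0920117411152
side [ 0.21018139 -1.2320429   0.66467656] [ 0.28475496  0.8670396  -0.40884831] 530.5961519298571
0.1 [ 0.18482455 -0.51771341  0.23079241] [[ 9.41807867e-01  3.36151616e-01 -1.83623610e-04]
 [ 3.36151554e-01 -9.41806969e-01  1.32875286e-03]
 [ 2.73724423e-04 -1.31315525e-03 -9.99999100e-01]] 0.08530009906606686
```

View pics/top0.png

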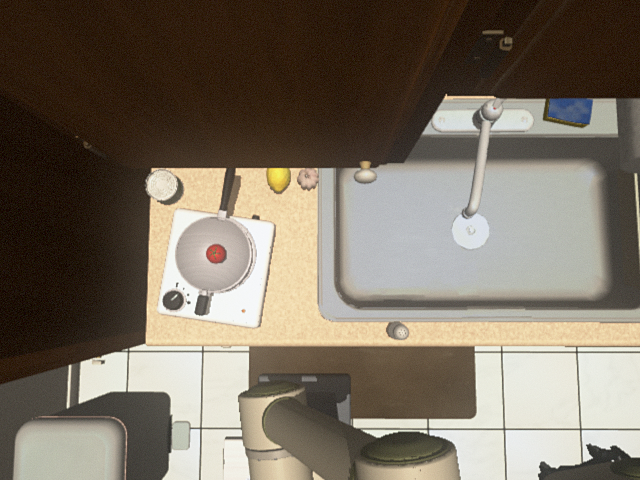

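View pics/side0.png

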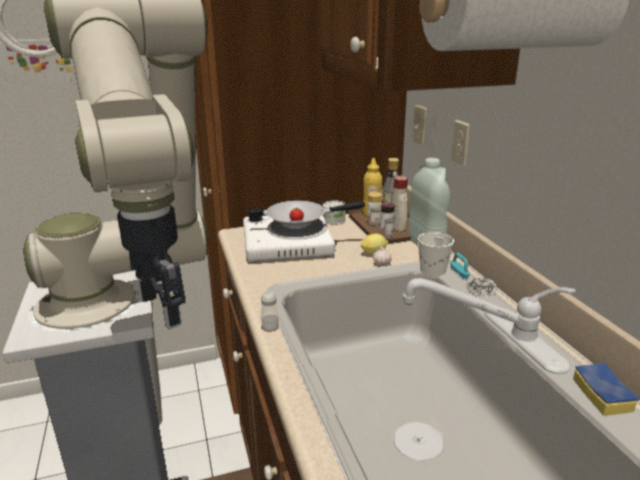

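The top view shows the knob at about (173,300), with its pointer up and to the right. The helper grip is at (203,303), the tomato at (216,253), and the handle runs up to (231,170) under the cabinet. The side view shows the hob and pan clear of the other things, with the shaker at (269,310).

Run:
```python
from h import *
i=cv2.imread("pics/top0.png"); d=np.load("pics/top0.npy")
hsv=cv2.cvtColor(i,cv2.COLOR_BGR2HSV); C=cloud("top",d)
def comp(m,lab,z,x0,x1,y0,y1):
    k=np.zeros_like(m);k[y0:y1,x0:x1]=m[y0:y1,x0:x1]
    n,l,s,c=cv2.connectedComponentsWithStats(k)
    for j in range(1,n):
        if s[j,4]>15:
            pts=C[l==j]; r=cv2.minAreaRect(np.argwhere(l==j)[:,::-1].astype(np.float32))
            print(lab,c[j].round(1),s[j],"ray",ray("top",*c[j],z).round(4),"medz",np.median(pts[:,2]).round(4),"rect",np.round(r[0],1),np.round(r[1],1),round(r[2],1))
dark=(hsv[:,:,2]<75).astype(np.uint8)
comp(dark,"dark",0.0765,150,285,280,335)
red=((hsv[:,:,1]>150)&((hsv[:,:,0]<8)|(hsv[:,:,0]>172))&(hsv[:,:,2]>60)).astype(np.uint8)
comp(red,"tomato",.092,180,250,220,290)
comp(dark,"handle",0.11,212,250,168,220)
white=((hsv[:,:,1]<40)&(hsv[:,:,2]>195)).astype(np.uint8); 
k=np.zeros_like(white);k[200:335,150:285]=white[200:335,150:285]
h=cv2.convexHull(np.argwhere(k)[:,::-1].astype(np.int32)); r=cv2.minAreaRect(h); print("case rect",r)
b=np.array([ray("top",*p,.052)[:2] for p in cv2.boxPoints(r)]);print(b.round(4), np.linalg.norm(b-np.roll(b,1,0),axis=1),b.mean(0))
for lab,z,(u,v) in [("knob",.0765,(173,300)),("helper",.106,(203,303))]: print(lab,ray("top",u,v,z),C[v,u])
cv2.imwrite("pics/crop0.png",cv2.resize(i[195:335,145:285],None,fx=4.2,fy=4.2,interpolation=cv2.INTER_CUBIC))
```

```text
tomato [212.9 251.8] [207 245  15  16  88] ray [0.5772 0.172  0.092 ] medz 0.1097 rect [212.9 252.4] [11.8 15.1] 41.2
tomato [217.8 255.7] [215 254   7   6  27] ray [0.5684 0.161  0.092 ] medz 0.1104 rect [218.  256.5] [5. 6.] 90.0
handle [226.4 174.3] [225 168   4  16  24] ray [0.748  0.1417 0.11  ] medz 0.123 rect [226.  175.4] [ 1.7 15.3] 14.0
handle [232.1 174.8] [230 168   5  18  37] ray [0.747 0.129 0.11 ] medz 0.1216 rect [232.  176.5] [ 3.1 17.3] 5.2
case rect ((215.59515380859375, 265.65521240234375), (102.65433502197266, 111.30430603027344), 9.090276718139648)
[[0.4422 0.3069]
 [0.695  0.2739]
 [0.6567 0.0382]
 [0.4059 0.076 ]] [0.23381947 0.25499008 0.23877564 0.25366015] [0.54994852 0.17372832]
knob [0.47072626 0.26222577 0.0765    ] [0.47071859 0.26239805 0.07590062]
helper [0.46463332 0.18829152 0.106     ] [0.46483396 0.18581136 0.11681677]
```

View pics/crop0.png

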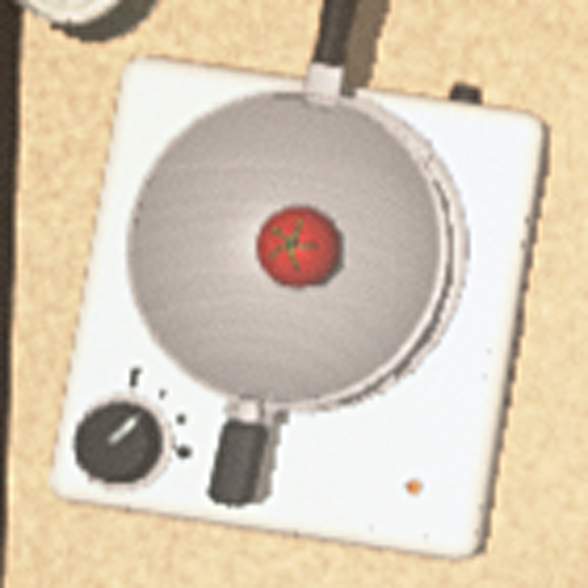

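The crop shows the knob at crop (118,443) with its pointer about 35–40° clockwise of "off". The bar mark is at (136,378). The helper is at (238,460), the tomato at (300,247) and the pan centre near (287,247). Next I'll measure these properly.

Run:
```python
from h import *
i=cv2.imread("pics/top0.png"); d=np.load("pics/top0.npy")
hsv=cv2.cvtColor(i,cv2.COLOR_BGR2HSV); C=cloud("top",d)
def comp(m,lab,z,x0,x1,y0,y1,mn=15):
    k=np.zeros_like(m);k[y0:y1,x0:x1]=m[y0:y1,x0:x1]
    n,l,s,c=cv2.connectedComponentsWithStats(k)
    for j in range(1,n):
        if s[j,4]>mn:
            r=cv2.minAreaRect(np.argwhere(l==j)[:,::-1].astype(np.float32))
            W=np.array([ray("top",u,v,z)[:2] for v,u in np.argwhere(l==j)]); w=np.linalg.svd(W-W.mean(0),full_matrices=False)[2][0]
            print(lab,s[j],"px",c[j].round(1),"mean",W.mean(0).round(4),"yaw",np.degrees(np.arctan2(w[1],w[0])).round(1),"rectc",ray("top",*r[0],z).round(4),np.round(r[1],1),"medz",np.median(C[l==j][:,2]).round(4))
v=hsv[:,:,2]; dark=(v<110).astype(np.uint8)
comp(dark,"knob",.0765,160,190,288,314)
comp(dark,"helper",.116,192,214,288,320)
comp(dark,"handle",.121,215,245,168,212)
t=(((hsv[:,:,1]>90)&((hsv[:,:,0]<12)|(hsv[:,:,0]>168)))).astype(np.uint8)
t=cv2.morphologyEx(t,cv2.MORPH_CLOSE,np.ones((5,5)));comp(t,"tomato",.092,185,250,225,285)
# pointer
p=(v>110).astype(np.uint8)
comp(p,"pointer",.0765,167,180,293,307,3)
# pan rim: depth points near rim height
z=C[...,2]; m=(z>.096)&(z<.112); m[:205]=0;m[294:]=0;m[:,:165]=0;m[:,262:]=0
P=C[m][:,:2]; c,r=cv2.minEnclosingCircle(P[np.linalg.norm(P-[.578,.168],axis=1)<.09].astype(np.float32)); print("rim",c,r,m.sum())
# case top fit by depth z~0.052 
m=(abs(z-.052)<.006); m[:200]=0;m[335:]=0;m[:,:150]=0;m[:,285:]=0
P=C[m][:,:2].astype(np.float32); R=cv2.minAreaRect(P); print("case",R)
for lab,(x0,x1,y0,y1) in dict(lemon=(265,292,160,195),garlic=(296,320,160,192)).items():
    pass
```

```text
knob [163 291  20  19 278] px [172.6 300.4] mean [0.4699 0.263 ] yaw -95.6 rectc [0.4707 0.2633 0.0765] [18. 19.] medz 0.0756
helper [195 295  14  20 190] px [201.3 304.8] mean [0.461  0.1896] yaw 166.8 rectc [0.4611 0.1894 0.116 ] [10.3 19.6] medz 0.1153
handle [220 168  15  43 363] px [227.2 187.6] mean [0.7158 0.1373] yaw 170.3 rectc [0.7132 0.1367 0.121 ] [ 9.7 43. ] medz 0.1176
tomato [206 245  20  18 279] px [215.4 253.4] mean [0.5736 0.1664] yaw -101.3 rectc [0.5734 0.1661 0.092 ] [19. 17.] medz 0.1079
pointer [171 294   7   7  23] px [173.8 296.8] mean [0.4778 0.2606] yaw 135.5 rectc [0.4779 0.2607 0.0765] [2.1 8.5] medz 0.0772
rim (0.5777515769004822, 0.16746006906032562) 0.08989632874727249 1746
case ((0.554000198841095, 0.18796765804290771), (0.2651963233947754, 0.258207768201828), 81.35209655761719)
```

Measurements:

| Item | Position or angle |
|---|---|
| Hob yaw | about -8.3° |
| Pan yaw | about -11.5° |
| Knob | (0.4705, 0.263); pointer about 36° clockwise of the back, so "low" |
| Helper | (0.461, 0.1895), top at z = 0.116 as expected |
| Tomato | (0.5736, 0.1664), against a pan middle of (0.573, 0.167) |

Next I move towards the knob.

```bash
python3 -m pendant '[[[20,50,0],0.09,0.4],[[20,58,0],0.09,0.4],[[20,58,0],0.09,0.4],[[20,58,0],0.09,0.4],[[20,58,0],0.09,0.4],[[20,58,0],0.09,0.4],[[20,58,0],0.09,0.4],[[20,58,0],0.09,0.4],[[20,58,0],0.09,0.4],[[20,58,0],0.09,0.4],[[20,58,0],0.09,0.4],[[20,50,0],0.09,0.4]]' 60
```

```text
time_s: 1.6
position: [0.4239, 0.177, 0.2283]
tool_rot: [[0.119, 0.993, -0.002], [0.993, -0.119, 0.002], [0.002, -0.002, -1.0]]
ft_force: [0.9, -1.4, -0.2]
grip_width: 0.0601
```

```bash
cat >> h.py <<'E'
def st(tx=None,ty=None,tz=None):
    s=env.observe(); p=s["position"]; y=s["tool_rot"][:,1] if hasattr(s["tool_rot"],'shape') else np.array(s["tool_rot"])[:,1]
    print("t",round(s["time_s"],2),"p",np.round(p,4),"yaw_y",np.degrees(np.arctan2(y[1],y[0])).round(1),"q",np.round(s["q"],1),"F",np.round(s["ft_force"],1),"M",np.round(s["wrist_torque"],2),"w",round(s["grip_width"],4))
if __name__=="__main__": st()
E
python3 h.py
```

```text
t 1.6 p [0.4239 0.177  0.2283] yaw_y -6.9 q [ 7.8 12.9 88.1  0.1 79.1 14.6] F [ 0.9 -1.4 -0.2] M [-0.08 -0.02  0.01] w 0.0601
```

```bash
python3 -m pendant '[[[24,43,-20],-0.02,0.4],[[22,43,-30],0,0.4],[[0,0,-30],0,0.4],[[0,0,-20],0,0.4],[[0,0,0],0,0.4]]'
python3 - <<'E'
from h import *
st()
p=np.array(env.observe()["position"]); print((np.array([.4705,.263,.056])-p)*1000)
a,_=shot("top","t1")
cv2.imwrite("pics/c1.png",cv2.resize(a[195:335,145:285,::-1],None,fx=4.2,fy=4.2))
E
```

```text
time_s: 2.22
position: [0.4705, 0.2701, 0.1233]
tool_rot: [[0.133, 0.991, -0.003], [0.991, -0.133, 0.001], [0.001, -0.004, -1.0]]
ft_force: [0.4, -0.2, -0.6]
grip_width: 0.0599
t 2.23 p [0.4705 0.2701 0.1233] yaw_y -7.6 q [17.3 27.  85.1  0.1 68.  24.9] F [ 0.4 -0.2 -0.6] M [-0.02 -0.03 -0.01] w 0.0599
[-3.58229757e-02 -7.10520310e+00 -6.73184442e+01]
```

View pics/c1.png

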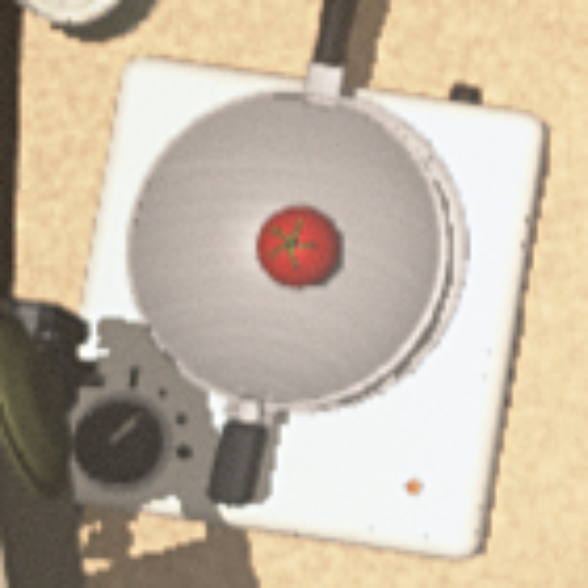

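The view shows the gripper left of and above the knob, as the parallax predicts. The knob is at crop (118,441) with its pointer still at "low". The pan and tomato haven't moved. I'll shift 7 mm right and descend slowly.

```bash
python3 -m pendant '[[[0,-7,-10],-0.01,0.4],[[0,0,-20],0,0.4],[[0,0,-18],0,0.4],[[0,0,-12],0,0.4],[[0,0,-5],0,0.4],[[0,0,0],0,0.4]]' 60; python3 h.py
```

```text
time_s: 3.02
position: [0.4729, 0.2611, 0.0604]
tool_rot: [[0.146, 0.989, 0.006], [0.989, -0.146, 0.004], [0.004, 0.005, -1.0]]
ft_force: [-0.5, -0.1, -0.2]
grip_width: 0.06
t 3.02 p [0.4729 0.2611 0.0604] yaw_y -8.4 q [16.3 31.4 90.   0.1 58.2 24.6] F [-0.5 -0.1 -0.2] M [-0.04 -0.04  0.01] w 0.06
```

```bash
python3 -m pendant '[[[-2,1,-4],0,0.4],[[0,0,0],0,-0.2],[[0,0,0],0,-0.2],[[0,0,0],0,-0.2],[[0,0,0],0,-0.2],[[0,0,0],0,-0.2]]' 40; python3 h.py
```

```text
time_s: 3.78
position: [0.4694, 0.2624, 0.0575]
tool_rot: [[0.146, 0.989, 0.004], [0.989, -0.146, 0.004], [0.004, 0.003, -1.0]]
ft_force: [-0.4, -0.2, 0.0]
grip_width: 0.0406
t 3.77 p [0.4694 0.2624 0.0575] yaw_y -8.4 q [16.5 31.5 90.5  0.2 57.7 24.8] F [-0.4 -0.2  0. ] M [-0.01  0.21  0.03] w 0.0406
```

```bash
python3 -m pendant '[[[0,0,0],0.1,-0.2],[[0,0,0],0.1,-0.2],[[0,0,0],0.1,-0.2],[[0,0,0],0.1,-0.2],[[0,0,0],0.08,-0.2],[[0,0,0],0.05,-0.2],[[0,0,0],0,-0.2]]'; python3 h.py
```

```text
time_s: 4.65
position: [0.4722, 0.2628, 0.0575]
tool_rot: [[-0.388, 0.922, 0.006], [0.922, 0.388, 0.008], [0.005, 0.009, -1.0]]
ft_force: [-0.5, 0.5, -0.4]
grip_width: 0.0405
t 4.65 p [0.4722 0.2628 0.0575] yaw_y 22.8 q [16.4 31.6 90.2  0.4 57.7 -6.7] F [-0.5  0.5 -0.4] M [-0.12  0.41  0.09] w 0.0405
```

```bash
python3 -m pendant '[[[0,0,0],0,0.4],[[0,0,0],0,0.4],[[0,0,0],0,0.4],[[-1,0,20],0,0.4],[[-1,0,40],0,0.4],[[0,0,40],0.1,0.4],[[-10,-30,0],0.1,0.4]]'
python3 - <<'E'
from h import *
st(); a,_=shot("top","t2")
b=a[195:335,145:285,::-1]; cv2.imwrite("pics/c2.png",cv2.resize(b,None,fx=4.2,fy=4.2,interpolation=cv2.INTER_CUBIC))
E
```

```text
time_s: 5.52
position: [0.4606, 0.2332, 0.1606]
tool_rot: [[-0.567, 0.824, 0.006], [0.824, 0.567, 0.008], [0.004, 0.01, -1.0]]
ft_force: [-0.2, -0.3, -0.5]
grip_width: 0.0599
t 5.53 p [0.4606 0.2332 0.1606] yaw_y 34.5 q [ 13.5  22.   86.7   0.4  70.8 -21.2] F [-0.2 -0.3 -0.5] M [-0.03 -0.03  0.02] w 0.0599
```

View pics/c2.png

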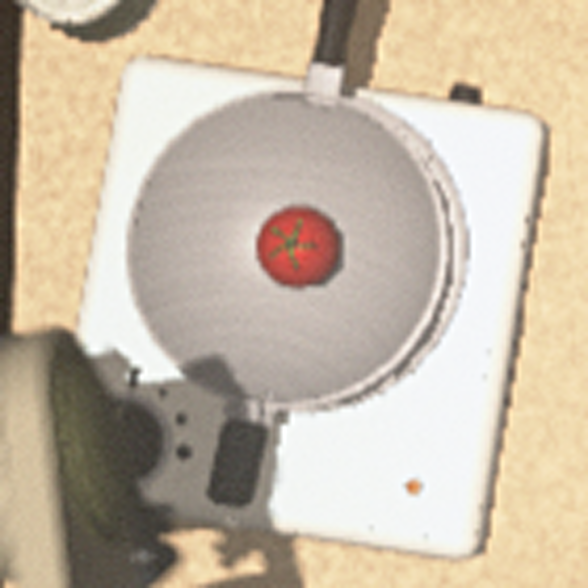

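The gripper hides the knob in this view. I'll step right, clear of it, and look again before grasping.

```bash
python3 -m pendant '[[[-5,-40,15],0.13,0.2],[[-10,-50,15],0.13,0.2],[[-10,-50,15],0.13,0.2],[[-10,-40,0],0.13,0.2],[[0,-20,0],0.13,0.2],[[0,0,0],0.1,0.2]]'
python3 - <<'E'
from h import *
st(); a,_=shot("top","t3")
b=a[195:335,145:285,::-1]; cv2.imwrite("pics/c3.png",cv2.resize(b,None,fx=4.2,fy=4.2,interpolation=cv2.INTER_CUBIC))
E
```

```text
time_s: 6.32
position: [0.4212, 0.0233, 0.2058]
tool_rot: [[-0.981, 0.195, -0.001], [0.195, 0.981, 0.004], [0.002, 0.004, -1.0]]
ft_force: [0.3, 1.0, -0.1]
grip_width: 0.0513
t 6.33 p [0.4212 0.0233 0.2058] yaw_y 78.8 q [-13.2  10.3  95.6   0.2  74.2 -92. ] F [ 0.3  1.  -0.1] M [-0.01  0.02  0.04] w 0.0513
```

View pics/c3.png

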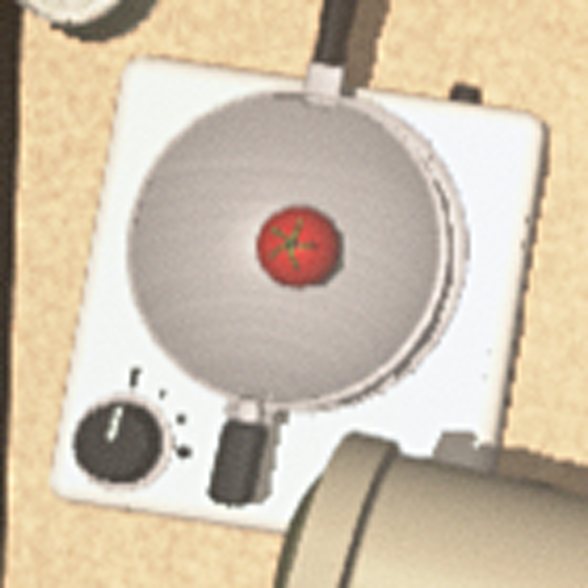

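The knob's pointer, at crop (115,425), now points at the bar mark, so it is off. The pan and tomato are undisturbed. Next I go over the helper grip.

```bash
python3 -m pendant '[[[10,35,0],0,0.2],[[10,40,0],0,0.2],[[10,40,-10],0,0.2],[[8,35,-20],0,0.2],[[4,18,-20],0,0.2],[[0,0,-10],0,0.2],[[0,0,0],0,0.2]]'; python3 h.py
```

```text
time_s: 7.25
position: [0.4638, 0.1975, 0.1441]
tool_rot: [[-0.979, 0.205, 0.0], [0.205, 0.979, 0.004], [0.001, 0.004, -1.0]]
ft_force: [0.2, -0.6, 0.2]
grip_width: 0.0512
t 7.25 p [0.4638 0.1975 0.1441] yaw_y 78.2 q [  9.5  22.1  89.7   0.2  68.1 -68.8] F [ 0.2 -0.6  0.2] M [0.04 0.01 0.05] w 0.0512
```

```bash
python3 -m pendant '[[[-2,-8,-10],0,0.2],[[0,0,-16],0,0.2],[[0,0,-16],0,0.2],[[0,0,-10],0,0.2],[[0,0,-4],0,0.2],[[0,0,0],0,0.2]]'; python3 h.py
```

```text
time_s: 8.0
position: [0.4624, 0.1847, 0.088]
tool_rot: [[-0.977, 0.211, 0.005], [0.211, 0.977, 0.004], [-0.004, 0.005, -1.0]]
ft_force: [0.8, -0.3, -0.3]
grip_width: 0.0514
t 8.0 p [0.4624 0.1847 0.088 ] yaw_y 77.8 q [  8.   25.8  95.    0.2  58.9 -69.9] F [ 0.8 -0.3 -0.3] M [ 0.   -0.02  0.  ] w 0.0514
```

```bash
python3 -m pendant '[[[-1,5,-2],0.01,0.2],[[0,0,0],0,0.2],[[0,0,0],0,-0.2],[[0,0,0],0,-0.4],[[0,0,0],0,-0.45],[[0,0,0],0,-0.5],[[0,0,0],0,-0.6],[[0,0,0],0,-0.8],[[0,0,0],0,-0.8]]' 20; python3 h.py
```

```text
time_s: 9.12
position: [0.4619, 0.1905, 0.0871]
tool_rot: [[-0.98, 0.2, 0.008], [0.2, 0.98, 0.005], [-0.006, 0.006, -1.0]]
ft_force: [0.6, 1.2, -0.2]
grip_width: 0.0219
t 9.12 p [0.4619 0.1905 0.0871] yaw_y 78.5 q [  8.7  26.   94.9   0.2  58.7 -69.9] F [ 0.6  1.2 -0.2] M [ 0.13 -0.02  0.1 ] w 0.0219
```

Gripped at 21.9 mm with little side force. I'll grip harder, lift a little gently, and check.

```bash
python3 -m pendant '[[[0,0,0],0,-0.8],[[0,0,0],0,-0.8],[[0,0,1],0,-0.8],[[0,0,3],0,-0.8],[[0,0,4],0,-0.8],[[0,0,5],0,-0.8],[[0,0,5],0,-0.8],[[0,0,5],0,-0.8],[[0,0,4],0,-0.8],[[0,0,2],0,-0.8],[[0,0,0],0,-0.8],[[0,0,0],0,-0.8]]' 110
python3 - <<'E'
from h import *
st(); a,_=shot("top","t4"); b,_=shot("side","s4")
x=cv2.resize(a[160:335,145:285,::-1],None,fx=3.2,fy=3.2); y=cv2.resize(b[170:270,230:380,::-1],None,fx=3,fy=3)
o=np.zeros((560,900,3),np.uint8); o[:560,:448]=x; o[:300,450:900]=y; cv2.imwrite("pics/c4.png",o[:, :900][:, :800] if 0 else cv2.resize(o,(800,498)))
E
```

```text
time_s: 10.62
position: [0.4603, 0.19, 0.1171]
tool_rot: [[-0.98, 0.201, 0.003], [0.201, 0.98, 0.004], [-0.002, 0.004, -1.0]]
ft_force: [0.0, 0.2, -3.0]
grip_width: 0.0204
t 10.62 p [0.4603 0.19   0.1171] yaw_y 78.4 q [  8.7  23.5  92.8   0.2  63.5 -69.8] F [ 0.   0.2 -3. ] M [0.05 0.36 0.01] w 0.0204
```

View pics/c4.png

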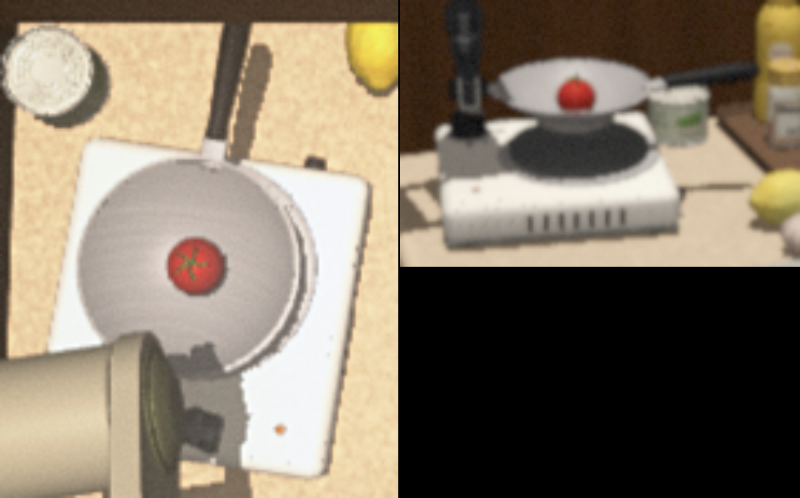

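The pan is about 30 mm up, looks level, and the tomato is at its middle; the measured load is 3 N. Next I check arm clearance at the left and the rim plane before turning.

Run:
```python
from h import *
o=np.zeros((400,800,3),np.uint8)
for k,f in enumerate(("t4","s4")): o[:400 if k==0 else 300]; o[:300,400*k:400*k+400]=cv2.resize(cv2.imread(f"pics/{f}.png"),(400,300),interpolation=cv2.INTER_AREA)
cv2.imwrite("pics/f4.png",o[:300])
C=cloud("top",np.load("pics/t4.npy")); z=C[...,2]
u=C[(z>.2)&(z<1.0)&(C[...,0]<.6)&(C[...,1]>.1)&(C[...,1]<.5)]
for a,b in((.2,.3),(.3,.4),(.4,.5),(.5,.7)):
    w=u[(u[:,2]>a)&(u[:,2]<b)&(u[:,1]<.345)]; print(a,len(w),w[:,1].max() if len(w) else 0, w[:,0].max() if len(w) else 0)
print("pantry?",np.percentile(u[u[:,1]>.33][:,1],[1,50]) if (u[:,1]>.33).any() else None)
print("sink mid", ray("top",478,232,0))
```

```text
0.2 148 0.1478592196067186 0.46265084157457853
0.3 1340 0.2527589169747794 0.5143147535259748
0.4 8367 0.2519457887764196 0.5068740545851164
0.5 6351 0.2105392680160834 0.3549191491254147
pantry? [0.34846824 0.35018637]
sink mid [ 0.63167609 -0.44394871  0.        ]
```

View pics/f4.png

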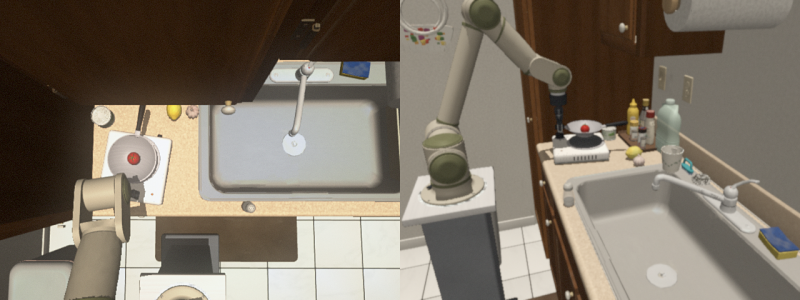

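The arm reaches 63 mm left of the tool and 54 mm ahead of it, so I'll keep the tool at x ≤ 0.54 and y ≤ 0.25 to stay clear of the cabinet and pantry. I lift first.

```bash
python3 -m pendant '[[[0,0,2],0,-0.8],[[0,0,4],0,-0.8],[[0,0,6],0,-0.8],[[0,0,7],0,-0.8],[[0,0,8],0,-0.8],[[0,0,8],0,-0.8],[[0,0,8],0,-0.8],[[0,0,8],0,-0.8],[[0,0,7],0,-0.8],[[0,0,6],0,-0.8],[[0,0,4],0,-0.8],[[0,0,2],0,-0.8]]'
python3 - <<'E'
from h import *
st(); p=np.array(env.observe()["position"]); print(p*1000)
def tool(s):
    psi=np.radians(-11.6+s*(-90+11.6)); C=np.array([.572,.167])+s*(np.array([.535,.126])-[.572,.167])
    return C-.114*np.array([np.cos(psi),np.sin(psi)])
for s in (0,1/6,2/6,.5,4/6,5/6,1): print(round(s,2),(tool(s)*1000).round(0), round(-11.6-s*78.4,1))
E
```

```text
time_s: 12.22
position: [0.4603, 0.19, 0.1923]
tool_rot: [[-0.98, 0.201, 0.003], [0.201, 0.98, 0.004], [-0.002, 0.004, -1.0]]
ft_force: [-1.1, -0.8, -3.4]
grip_width: 0.0202
t 12.22 p [0.4603 0.19   0.1923] yaw_y 78.4 q [  8.7  18.5  86.4   0.2  74.9 -69.8] F [-1.1 -0.8 -3.4] M [0.08 0.38 0.03] w 0.0202
[460.26350001 190.032592   192.3133034 ]
0 [460. 190.] -11.6
0.17 [462. 208.] -24.7
0.33 [470. 223.] -37.7
0.5 [481. 235.] -50.8
0.67 [497. 242.] -63.9
0.83 [515. 244.] -76.9
1 [535. 240.] -90.0
```

```bash
python3 -m pendant '[[[0,1,0],-0.01,-0.8],[[0,2,0],-0.02,-0.8],[[0,3,0],-0.03,-0.8],[[0,3,0],-0.04,-0.8],[[1,4,0],-0.04,-0.8],[[1,4,0],-0.05,-0.8],[[1,3,0],-0.05,-0.8],[[1,3,0],-0.05,-0.8],[[1,3,0],-0.05,-0.8],[[2,3,0],-0.05,-0.8],[[2,3,0],-0.05,-0.8],[[2,2,0],-0.05,-0.8]]'; python3 -m pendant '[[[2,2,0],-0.05,-0.8],[[2,2,0],-0.05,-0.8],[[2,2,0],-0.05,-0.8],[[2,1,0],-0.05,-0.8],[[3,1,0],-0.05,-0.8],[[3,1,0],-0.05,-0.8],[[3,1,0],-0.05,-0.8],[[3,1,0],-0.05,-0.8],[[3,0,0],-0.05,-0.8],[[3,0,0],-0.04,-0.8],[[3,0,0],-0.03,-0.8],[[2,0,0],-0.02,-0.8]]'; python3 h.py
```

```text
time_s: 13.72
position: [0.4707, 0.2268, 0.1899]
tool_rot: [[-0.753, 0.657, 0.0], [0.657, 0.753, 0.004], [0.002, 0.003, -1.0]]
ft_force: [0.2, 0.4, -2.3]
grip_width: 0.0202
time_s: 15.22
position: [0.5033, 0.2412, 0.1876]
tool_rot: [[-0.281, 0.96, 0.003], [0.96, 0.281, 0.008], [0.006, 0.005, -1.0]]
ft_force: [-0.5, -0.6, -3.7]
grip_width: 0.0208
t 15.22 p [0.5033 0.2412 0.1876] yaw_y 16.3 q [13.3 24.5 77.6  0.4 77.7 -3.2] F [-0.5 -0.6 -3.7] M [0.4  0.12 0.02] w 0.0208
```

```bash
python3 -m pendant '[[[2,0,0],-0.02,-0.8],[[3,0,0],-0.03,-0.8],[[4,0,0],-0.04,-0.8],[[4,0,0],-0.04,-0.8],[[4,0,0],-0.04,-0.8],[[4,0,0],-0.04,-0.8],[[4,0,0],-0.03,-0.8],[[3,0,0],-0.02,-0.8],[[2,0,0],-0.02,-0.8],[[1,0,0],-0.01,-0.8],[[0,0,0],0,-0.8],[[0,0,0],0,-0.8]]'
python3 - <<'E'
from h import *
st(); a,dt=shot("top","t5"); b,ds=shot("side","s5")
o=np.zeros((420,800,3),np.uint8)
o[:420,:400]=cv2.resize(a[180:348,145:305,::-1],(400,420)); o[:300,400:]=cv2.resize(b[140:290,220:420,::-1],(400,300)); cv2.imwrite("pics/c5.png",o)
hsv=cv2.cvtColor(a,cv2.COLOR_RGB2HSV); m=((hsv[...,1]>90)&((hsv[...,0]<12)|(hsv[...,0]>168))).astype(np.uint8)
C=cloud("top",dt); z=C[...,2]; m[:, :150]=0; m[:,320:]=0; m[:200]=0;m[330:]=0
n,l,s,c=cv2.connectedComponentsWithStats(cv2.morphologyEx(m,cv2.MORPH_CLOSE,np.ones((5,5)))); j=1+s[1:,4].argmax(); print("tomato",c[j],s[j],ray("top",*c[j],.192), np.median(z[l==j]))
# handle: dark points, z .19-.235, y<.06
k=(z>.19)&(z<.24)&(C[...,1]<.05)&(C[...,1]>-.15)&(abs(C[...,0]-.54)<.08); P=C[k]; print(len(P))
h=P[(P[:,1]<.03)]; w=np.linalg.svd(h-h.mean(0),full_matrices=False)[2][0]; w*=-np.sign(w[1]); print("handle",h.mean(0),"dir",w,"yaw",np.degrees(np.arctan2(w[1],w[0])),"rise deg",np.degrees(np.arcsin(w[2])),"end y",h[:,1].min(),"x at end",h[h[:,1]<h[:,1].min()+.01].mean(0))
# rim/dish interior
g=(z>.16)&(z<.22)&(np.hypot(C[...,0]-.537,C[...,1]-.126)<.08)&(l!=j); D=C[g]
A=np.c_[2*D,np.ones(len(D))]; r=np.linalg.lstsq(A,(D**2).sum(1),rcond=None)[0]; print("dish sphere centre",r[:3],"R",np.sqrt(r[3]+(r[:3]**2).sum()))
E
```

```text
time_s: 16.73
position: [0.5366, 0.2414, 0.1876]
tool_rot: [[0.023, 1.0, 0.007], [1.0, -0.023, 0.007], [0.007, 0.007, -1.0]]
ft_force: [-0.1, 0.0, -3.2]
grip_width: 0.0203
t 16.73 p [0.5366 0.2414 0.1876] yaw_y -1.3 q [12.6 27.3 72.7  0.3 79.6 13.8] F [-0.1  0.  -3.2] M [0.43 0.   0.  ] w 0.0203
tomato [226.96231884 270.35652174] [217 260  21  21 345] [0.53160581 0.12159295 0.192     ] 0.20537405362295022
653
handle [ 0.53346127 -0.02506183  0.21256383] dir [-0.01255014 -0.99440185  0.10491643] yaw -90.72307986481414 rise deg 6.022351735565104 end y -0.0759736559169112 x at end [ 0.53282103 -0.07018384  0.21561042]
dish sphere centre [0.53582974 0.12703291 0.27192371] R 0.10502878580886248
```

View pics/c5.png

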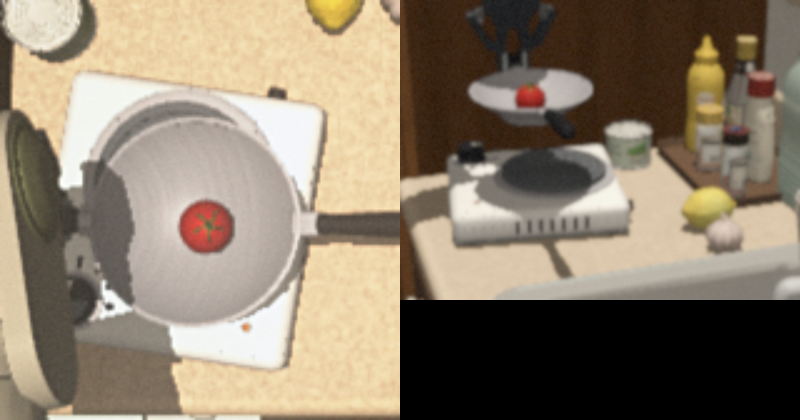

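The handle points right (yaw about -91°) and rises 6.0°, against 6.7° nominal, so the pan is level to within about 1°. The pan is over the hotplate, the tomato is near the middle, and the bystanders have not moved. I'll trim the yaw by about 1°, let it settle, and re-measure the tomato from both views.

```bash
python3 -m pendant '[[[0,0,0],0.01,-0.8],[[0,0,0],0.01,-0.8],[[0,0,0],0,-0.8],[[0,0,0],0,-0.8],[[0,0,0],0,-0.8],[[0,0,0],0,-0.8],[[0,0,0],0,-0.8],[[0,0,0],0,-0.8],[[0,0,0],0,-0.8],[[0,0,0],0,-0.8],[[0,0,0],0,-0.8],[[0,0,0],0,-0.8]]' >/dev/null
cat > m.py <<'E'
from h import *
st(); L={}
for n,box in(("top",(150,320,200,330)),("side",(240,340,150,240))):
    a,d=shot(n,n+"6"); hsv=cv2.cvtColor(a,cv2.COLOR_RGB2HSV); m=((hsv[...,1]>90)&((hsv[...,0]<12)|(hsv[...,0]>168))).astype(np.uint8)
    k=np.zeros_like(m); x0,x1,y0,y1=box; k[y0:y1,x0:x1]=m[y0:y1,x0:x1]
    N,l,s,c=cv2.connectedComponentsWithStats(cv2.morphologyEx(k,cv2.MORPH_CLOSE,np.ones((5,5)))); j=1+s[1:,4].argmax()
    (u,v),r=cv2.minEnclosingCircle(np.argwhere(l==j)[:,::-1].astype(np.float32)); print(n,"circle",u,v,r,"cent",c[j]); L[n]=(u,v) if n=="side" else c[j]
    if n=="top":
        C=cloud(n,d);z=C[...,2]
        T=C[l==j]; h=C[(z>.19)&(z<.24)&(C[...,1]<.03)&(C[...,1]>-.15)&(abs(C[...,0]-.535)<.06)]
        w=np.linalg.svd(h-h.mean(0),full_matrices=False)[2][0]; w*=-np.sign(w[1]); print("handle",h.mean(0).round(4),"yaw",np.degrees(np.arctan2(w[1],w[0])).round(2),"rise",np.degrees(np.arcsin(w[2])).round(2))
        cen=np.array([.535,.127]); rr=np.hypot(C[...,0]-cen[0],C[...,1]-cen[1]); e=(rr>.076)&(rr<.088)&(z>.195)&(z<.215)&(C[...,1]<.16); E=C[e]
        q=np.linalg.lstsq(np.c_[E[:,:2]-cen,np.ones(len(E))],E[:,2],rcond=None)[0]; print("rim plane slope deg x,y",np.degrees(q[:2]).round(2),"z",q[2].round(4),len(E))
        print("tomato sphere top pts",T[T[:,2]>T[:,2].max()-.004].mean(0).round(4))
def pl(n,u,v): 
    p,R,t=cam(n); return R.T@np.array([(u-p["cx"])/p["fx"],(v-p["cy"])/p["fy"],1]), -R.T@t
A=np.zeros((3,3));B=np.zeros(3)
for n in L:
    dd,c=pl(n,*L[n]); dd/=np.linalg.norm(dd); M=np.eye(3)-np.outer(dd,dd); A+=M;B+=M@c
X=np.linalg.solve(A,B); s=env.observe(); R=np.array(s["tool_rot"]); print("tomato tri",X.round(4),"pan middle expect",(np.array(s["position"])-.114*R[:,0]*np.sign(R[1,0])).round(4)[:2])
E
python3 m.py
```

```text
t 18.32 p [0.5365 0.2414 0.1876] yaw_y -0.1 q [12.6 27.3 72.7  0.3 79.6 12.6] F [ 0.7 -0.5 -3.2] M [ 0.42  0.06 -0.04] w 0.0205
top circle 227.0 269.0 10.440406799316406 cent [227. 269.]
handle [ 0.539  -0.025   0.2127] yaw -89.69 rise 6.41
rim plane slope deg x,y [-0.67  0.33] z 0.2018 639
tomato sphere top pts [ 0.4855 -0.0698  1.2315]
side circle 315.5983581542969 176.10108947753906 32.904449462890625 cent [317.22595223 173.99806327]
tomato tri [0.5718 0.1024 0.2302] pan middle expect [0.5363 0.1274]
```

The side mask caught the brown cabinet, so I'll redo that with a tighter mask on the saved pictures. I'll also compare the tomato's offset from the rim centre with the start, when it lay in the middle.

Run:
```python
from h import *
def blob(n,f,b):
    hsv=cv2.cvtColor(cv2.imread(f"pics/{f}.png"),cv2.COLOR_BGR2HSV); m=((hsv[...,1]>150)&(hsv[...,2]>90)&((hsv[...,0]<9)|(hsv[...,0]>170))).astype(np.uint8)
    k=np.zeros_like(m);x0,x1,y0,y1=b;k[y0:y1,x0:x1]=m[y0:y1,x0:x1];k=cv2.morphologyEx(k,cv2.MORPH_CLOSE,np.ones((7,7)))
    N,l,s,c=cv2.connectedComponentsWithStats(k);j=1+s[1:,4].argmax();(u,v),r=cv2.minEnclosingCircle(np.argwhere(l==j)[:,::-1].astype(np.float32));return u,v,r
def tri(L):
    A=np.zeros((3,3));B=np.zeros(3)
    for n,(u,v,r) in L.items():
        p,R,t=cam(n);d=R.T@np.array([(u-p["cx"])/p["fx"],(v-p["cy"])/p["fy"],1]);d/=np.linalg.norm(d);M=np.eye(3)-np.outer(d,d);A+=M;B+=M@(-R.T@t)
    return np.linalg.solve(A,B)
for a,b,bt,bs,c in(("top0","side0",(180,250,225,285),(280,315,200,225),(.573,.167)),("top6","side6",(190,260,240,300),(260,310,165,200),(.5363,.1274))):
    L={"top":blob("top",a,bt),"side":blob("side",b,bs)};X=tri(L);print(a,L,"tri",X.round(4))
    # rim centre from outer cloud at rim height
    C=cloud("top",np.load(f"pics/{a}.npy"));z=C[...,2];zr=.105 if a=="top0" else .204
    rr=np.hypot(C[...,0]-c[0],C[...,1]-c[1]);E=C[(abs(z-zr)<.006)&(rr>.074)&(rr<.09)][:,:2]
    q=np.linalg.lstsq(np.c_[2*E,np.ones(len(E))],(E**2).sum(1),rcond=None)[0];print(" rim centre",q[:2].round(4),"R",np.sqrt(q[2]+q[:2]@q[:2]).round(4),len(E),"tomato-rim",(X[:2]-q[:2]).round(4))
```

```text
top0 {'top': (213.55555725097656, 252.6666717529297, 7.801647663116455), 'side': (296.1052551269531, 214.63157653808594, 6.116463661193848)} tri [0.575  0.1705 0.092 ]
 rim centre [0.5731 0.1686] R 0.0801 1042 tomato-rim [0.0019 0.002 ]
top6 {'top': (226.76190185546875, 268.8571472167969, 9.311172485351562), 'side': (285.5833435058594, 188.5, 6.589768409729004)} tri [0.5344 0.122  0.1925]
 rim centre [0.538  0.1276] R 0.0805 1180 tomato-rim [-0.0036 -0.0056]
```

The tomato is within about 6 mm of the middle, and its height of 0.1925 m puts the pan's underside 10 cm above the plate. The rim slopes less than 1° and the handle yaw is -89.7°. Handing in.

Run:
```python
from h import *
st(); print(ticket.close_job())
```

```text
t 18.43 p [0.5365 0.2414 0.1876] yaw_y -0.1 q [12.6 27.3 72.7  0.3 79.6 12.6] F [-0.5 -0.3 -3.2] M [ 0.39  0.04 -0.02] w 0.0204
the job is handed in; nothing more can be done
None
```

The job is handed in at 18.4 s: the knob is off, and the arm is holding the pan by its helper grip at 110 N, with the long handle free and pointing right to the sink.

- **Knob:** I turned it from low to off before touching the pan. A picture afterwards showed the pointer at the bar mark.
- **Pan:** its underside is about 10 cm above the plate. The handle's yaw is -89.7° (straight right is -90°), the rim slopes less than 1°, and the arm is still. The pan's middle is about 4 cm nearer the robot and 4 cm to the right of the plate's middle, to keep the arm clear of the cabinet and pantry.
- **Tomato:** it measured about 6 mm from the middle, mostly towards the long handle (±3 mm). At the start it measured about 3 mm off. I left it there, since nudging the pan risked rolling it further.
- **Other things:** the lemon, garlic and tin looked undisturbed in the last pictures viewed. The salt shaker was outside those crops, though nothing went near it.
- **Failed check:** my first side-view fix on the tomato picked up the brown cabinet by mistake. I redid it with a tighter colour mask.

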